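Gauge the stepped cell block on the bench caliper

TASK

Check the stepped aluminium block from the white rack on the bench caliper: open the sliding jaw, lay the block flat on the caliper bed, square between the two jaws and centred along them, let it go, then slide the jaw gently shut on its 26 mm width until the dial pointer stands between its two marks (sprung anvil pushed in about 4.5 mm), and never drive the anvil to its stop. Leave the block clamped like that with the pointer between the marks, and do not move any of the other things.

Things in the scene. Friction and masses are not known exactly. Their poses are not given: they have to be found in the camera images.
- gauge: Bench caliper, fixed: dark steel base plate 95 (x) by 195 (y, from -87.5 to +107.5) by 16 mm; its flat top is the bed for the block. Origin under the base on the measuring axis, which is its y; z up. Anvil on the +y side, sliding jaw on the -y side; behind the anvil a grey housing (x +-35, y 53 to 101, 46 mm high) with a dial on top. On the x sides of the jaws nothing stands above the bed.
- anvil_face (a point): Middle of the anvil's face, 32 mm above the table, gauge x = 0, y = 30 mm + joint anvil. The anvil is a steel plate 44 mm wide (x +-22), reaching 48 mm above the table.
- jaw_face (a point): Middle of the sliding jaw's face, 32 mm above the table, gauge x = 0, y = 30 mm - joint jaw. Steel plate 44 mm wide (x +-22), 12 mm thick, reaching 48 mm above the table. Both jaws are taller than the block and open to only 44 mm, so fingers do not fit beside the block between them; the block's 50 mm length stands 3 mm out at each end.
- jaw (a joint): Sliding jaw, m: gap between the jaw face and the anvil's rest face, 0 shut to 0.044 fully open (stop). It opens along the gauge's -y, with about 10 N of friction, and stays where it is left. It starts nearly shut.
- fin_top (a point): Middle of the top edge of the upright grip fin on the sliding jaw's carriage, 66 mm above the table, 46 mm behind (-y of) the jaw face. Fin 30 mm along the gauge's x, 12 mm thick along its y, rising 37 mm from the carriage top (29 mm above the table); 28 mm clear between it and the jaw plate. Grip it from above across its thickness, or push it.
- anvil (a joint): Sprung anvil, m: 0 at rest, 0.009 at its stop, pushed in along the gauge's +y; 2 N preload and 0.8 N/mm. It turns the dial pointer on the housing, 0.17 rad per mm; the pointer is straight along the gauge's +x at 0.0045 and the two black marks stand at 0.0025 and 0.0065.
- rack: White rack, fixed: floor 75 (x) by 205 (y) mm, 6 mm thick, with walls along both long sides (inner faces at x +-29.5 mm) reaching 42 mm above the table; y ends open. Three blocks lie on its floor in a row along y about 66 mm apart, in any order, each 50 mm long from wall to wall, so they can be gripped only across their 26 mm width. Origin under its centre.
- block: The stepped block to be gauged: aluminium, about 90 g, 50 mm long (its x), 26 mm wide (its y), 30 mm high over the -x half and milled down to 18 mm over the +x half (step at x = +1 mm). Origin at the centre of its underside.
- plain_block: Bystander: plain aluminium block 50 x 26 x 30 mm in the rack. Origin at the centre of its underside.
- boss_block: Bystander: aluminium block 50 x 26 x 18 mm with a round boss 22 mm across and 12 mm high on top, in the rack. Origin at the centre of its underside.
- mat: Dark rubber mat fixed to the table between rack and caliper, 160 (x) by 130 (y) by 3 mm: a place to set the block down and take it the other way. Origin under its centre. The middle of it is free.
- vial_a: Bystander: small capped glass vial, 24 mm across, 55 mm high, standing on the robot's side of the mat. Origin at the centre of its underside.
- vial_b: Bystander: small capped glass vial, 24 mm across, 55 mm high, standing on the far side of the mat. Origin at the centre of its underside.
- bottle_a: Bystander: clear glass bottle 60 mm across, 115 mm high, beyond the work. Origin at the centre of its underside.
- beaker: Bystander: open glass beaker 66 mm across, 85 mm high, beyond the work. Origin at the centre of its underside.
- jar: Bystander: amber jar 64 mm across, 75 mm high, beyond the work. Origin at the centre of its underside.
- dropper: Bystander: white dropper bottle 34 mm across, 75 mm high, just beyond the caliper (on its +x side). Origin at the centre of its underside.
- screwdriver: Bystander: screwdriver 150 mm long lying beside the rack, on its +x side. Its x runs along it.

How it is judged:
By the outcome, as a careful person would: the job done as asked, in the order asked, and still so for the second after the job is handed in, with the robot touching nothing.
It also fails if it takes over 67 s, if anything falls off the work surface, if the arm or the gripper's body presses on something with over 40 N, if the wrist force passes 120 N, or if a joint passes its speed limit or range.

ROBOT

A 6-joint arm with a two-finger parallel gripper is mounted at the origin on the work surface. World frame = base frame: x ahead of the robot, y to its left, z up, the work surface at z = 0. Lengths are in mm, angles in rad, forces in N, time in s.
With the tool pointing down it reaches from about 350 to 775 mm from the base axis. Payload 7.3 kg.
Tool frame: the origin (TCP) lies midway between the tips of the shut fingers; the grasp point (between the pads) lies 19 mm behind it; z points along the fingers, y is the line along which they close (so a half turn about z gives the same grasp; the last joint's range is limited). The gripper opens to 92 mm and grips with 3 to 60 N. Pads are 19 mm wide; open, the fingers measure 130 mm over their backs; the gripper's body (75 mm by 190 mm) begins 47 mm behind the grasp point.
Start: joints at [-1.402, 0.342, 1.524, -0, 1.275, -0.146], TCP at [162.577, -499.216, 196.041] pointing down, gripper open.
Joint ranges: [-2.53, 2.53], [-0.77, 2.02], [0.04, 2.7], [-1, 4.14], [0.28, 2.66], [-3.11, 3.11]. Speed limits (rad/s): [2.57, 2.57, 3.14, 3.14, 3.14, 3.14].

INTERFACE

Orientations are given as [roll, pitch, yaw] about the fixed x, y, z axes, in that order (R = Rz(yaw) Ry(pitch) Rx(roll)).
In Python, from plant import bot gives the robot as it stands.
- The arm moves only by the tool servo_tool, never from a script. Its argument "deltas" is a list of rows, each a list of 2 entries, a list of its own where there are three numbers: the shift along the tool's x, y, z in m, then the turn, a rotation vector about the tool's x, y, z in degrees. A call has 1 to 20 rows; each row shifts and turns the commanded pose from where the row before left it, along the tool's axes as they then stand; what a row does not reach is not made up. A row lasts 1/8 s, in which the tool goes at most 62.5 mm and 10.7 degrees, less where a joint would pass 70% of its speed; a pose out of reach is approached as far as the arm can. A call with a gripper value outside its range is refused whole. "fingers" is the opening, from 0 (shut) to 1 (fully open), set as the call begins (left out, the last holds). The fingers move at their own pace and stop on an object; the grip force is fixed at half the most. Time passes only in rows, so rows that do not move let the fingers close. It gives the time, the measured TCP pose, the force, the opening and the grip force at its end, in the units of the state.
- bot.get_obs(): the state, without advancing time (a new reading comes with each control period).
- bot.capture(name): name is "scene" or "top" or "wrist"; returns the picture (420x560x3 uint8, red, green, blue); there is no depth.
- bot.camera_model(name): a dict with "mtx" (3x3 intrinsics, pixels), "xyz" and "rotation" of the camera in the world. Camera axes: x right, y down, z forward; pixel columns grow to the right and rows downward; lengths in mm; the calibration is good to about 2 mm. A picture is of the moment at which its call begins: read the wrist's pose just before it. camera_model takes no time and is no camera call; for the wrist camera it gives the pose at the moment of the call.
- bot.close_job(): hands the job in; it is judged then, once.
The state is a dict: "time": time; "joint_positions": joint angles; "dq": joint speeds; "tau": joint torques, N m; "tool_pos": TCP position; "tcp_rot": TCP orientation; "contact_force": force on the tool from outside, world axes, zero at the start; "moment": the same for the moment, N m; "grip_width": finger opening in mm; "finger_force": force on a finger pad.
Only numpy, scipy, OpenCV 4.12 (cv2) and the standard library are available. Lean on these libraries where they do the work, as an engineer would, in place of code of your own. Each camera call takes 0.05 s, during which the arm holds its last target. There are 200 camera calls.

## Working session

There is one attempt and no reset: what is moved stays moved. The work goes in short steps, Python scripts to look and compute and a tool call to move; the robot and the scene stay as the last step left them, time stands still between calls to the robot, and variables do not carry over. Pictures are saved under pics/ and viewed, at most 10 in all, crops included, and the job is handed in when it is done.

Besides the shell and the picture viewer there is one more tool, called after "Emit:" as a command line: name --argument value ..., lists and objects as JSON in quotes. servo_tool: Moves the arm, as the interface text tells. Its arguments: {"type":"object","properties":{"deltas":{"type":"array"},"fingers":{"type":"number"}},"required":["deltas"]}

```bash
mkdir -p pics; ls
python3 - <<'E'
from plant import bot
import cv2
for n in ("scene","top"):
    cv2.imwrite(f"pics/{n}0.png",bot.capture(n)[:,:,::-1])
    m=bot.camera_model(n); print(n,m)
print(bot.get_obs())
E
```

```text
pics
scene {'mtx': array([[458.3586914 ,   0.        , 274.21786556],
       [  0.        , 458.3586914 , 205.99978658],
       [  0.        ,   0.        ,   1.        ]]), 'xyz': array([ 998.3359208 , -304.95572427,  714.15973862]), 'rotation': array([-2.44846804,  0.01840661,  0.85403286])}
top {'mtx': array([[542.31873087,   0.        , 275.45883271],
       [  0.        , 542.31873087, 219.32782155],
       [  0.        ,   0.        ,   1.        ]]), 'xyz': array([ 425.59256304,   11.88522786, 1109.51014399]), 'rotation': array([-2.95195249, -0.00777769, -1.54635015])}
{'time': 0.1, 'joint_positions': array([-1.40201474e+00,  3.42645396e-01,  1.52488505e+00,  3.68068805e-06,
        1.27538469e+00, -1.45980453e-01]), 'dq': array([-0.00244616, -0.00188929, -0.00291853,  0.00012482,  0.0005711 ,
        0.00339387]), 'tau': array([ 1.90000217e-03, -4.32001126e+01, -2.44694299e+01,  7.19470927e-02,
        5.25802025e-02, -4.29523050e-05]), 'tool_pos': array([ 162.5021776 , -498.81613692,  195.43116954]), 'tcp_rot': array([-3.14028475e+00, -1.95854595e-04,  3.14760840e-01]), 'contact_force': array([ 1.15047991,  0.04841465, -0.56853987]), 'moment': array([-0.01241132,  0.0298693 , -0.01600731]), 'finger_force': 0.0, 'grip_width': 91.72458141105216}
```

View pics/top0.png

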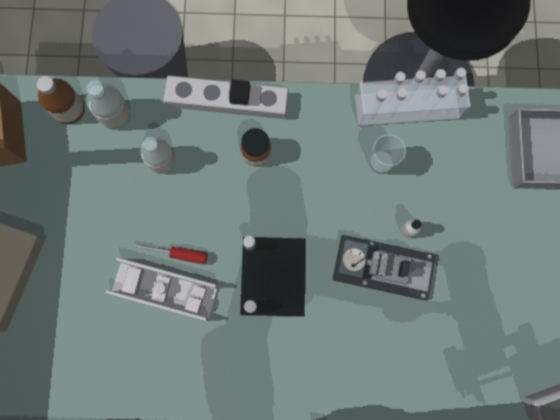

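View pics/scene0.png

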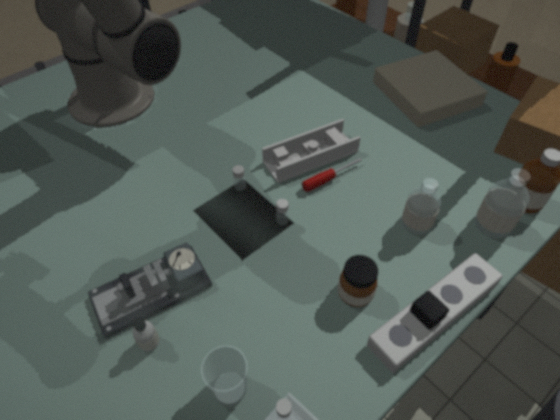

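The top view shows the rack around (163,288), the mat around (273,277) and the caliper around (386,267), with the dial at (354,260) and the fin near (405,268). The vials are at (249,242) and (250,306). The scene view agrees with this layout. Next I'll write the helpers and zoom in.

```bash
cat > h.py <<'E'
import numpy as np, cv2
from scipy.spatial.transform import Rotation as Ro
from plant import bot
def cam(n):
    m=bot.camera_model(n); r=np.array(m["rotation"])
    return m["mtx"],np.array(m["xyz"]),(Ro.from_euler("xyz",r).as_matrix() if r.size==3 else r)
def ray(c,uv,z):
    K,p,R=c; d=R@np.linalg.inv(K)@np.array([*uv,1.]); return p+d*(z-p[2])/d[2]
def proj(c,P):
    K,p,R=c; q=K@(R.T@(np.asarray(P,float)-p)); return q[:2]/q[2]
E
python3 - <<'E'
from h import *
c=cam("top"); im=cv2.imread("pics/top0.png")
print(ray(c,(275,219),0))
a=cv2.resize(im[250:325,95:225],None,fx=6,fy=6,interpolation=cv2.INTER_CUBIC)
b=cv2.resize(im[225:305,325:445],None,fx=6,fy=6,interpolation=cv2.INTER_CUBIC)
cv2.imwrite("pics/rack1.png",a); cv2.imwrite("pics/gauge1.png",b)
g=cv2.cvtColor(im,cv2.COLOR_BGR2HSV)
def rect(mask,box,z,name):
    x0,y0,x1,y1=box; m=np.zeros_like(mask); m[y0:y1,x0:x1]=mask[y0:y1,x0:x1]
    cs,_=cv2.findContours(m,cv2.RETR_EXTERNAL,cv2.CHAIN_APPROX_NONE); k=max(cs,key=cv2.contourArea)
    P=np.array([ray(c,p[0],z)[:2] for p in k]).astype(np.float32); print(name,cv2.minAreaRect(P))
rect((g[...,2]<80).astype(np.uint8)*255,(325,225,445,305),16,"gauge")
rect((g[...,2]<60).astype(np.uint8)*255,(230,230,315,325),3,"mat")
rect(((g[...,1]<40)&(g[...,2]>100)).astype(np.uint8)*255,(95,250,225,325),42,"rack")
for uv in ((249,242),(250,306)): print("vial",ray(c,uv,55))
E
```

```text
[639.38361804   9.43675421   0.        ]
gauge ((543.2161254882812, -215.70333862304688), (200.14109802246094, 94.8053970336914), 79.13328552246094)
mat ((520.9168701171875, 10.663619995117188), (156.55210876464844, 127.37567901611328), 0.024421602487564087)
rack ((490.9562683105469, 233.39657592773438), (143.9702911376953, 257.368896484375), 1.4603484869003296)
vial [581.48530333  59.46140947  55.        ]
vial [457.44914946  53.36657629  55.        ]
```

View pics/rack1.png

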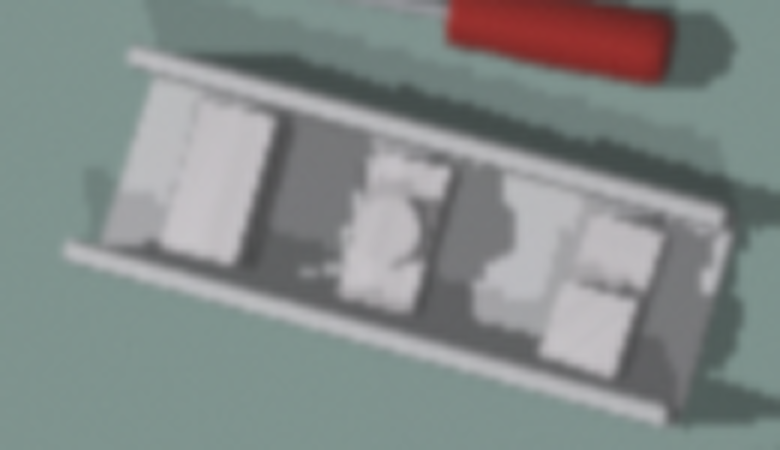

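View pics/gauge1.png

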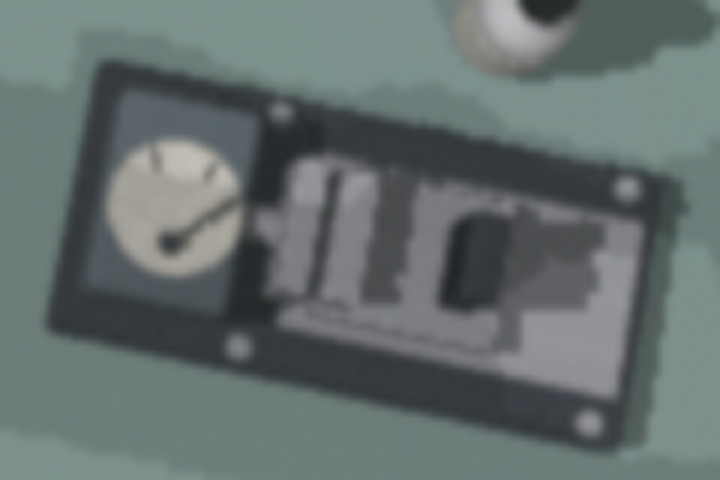

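The target is the stepped block, the one nearest the mat, at crop (600,297). Its high half faces the robot. The jaws are nearly shut (gap at crop (325,235)) and the dark fin is at crop (478,262). I'll write a move helper, go above the fin and check with the wrist camera.

```bash
cat >> h.py <<'E'
def go(x,y,z,yawdeg):
    """print tool-frame shift (m) and turn (deg) from the measured pose to a tool-down pose"""
    o=bot.get_obs(); R=Ro.from_euler("xyz",o["tcp_rot"]); T=Ro.from_euler("xyz",[180,0,yawdeg],degrees=True)
    s=R.inv().apply(np.array([x,y,z])-o["tool_pos"])/1000; t=(R.inv()*T).as_rotvec(degrees=True)
    print("shift",s.round(4),"turn",t.round(2),"| t",round(o["time"],2),"pos",o["tool_pos"].round(1),"w",round(o["grip_width"],1))
E
python3 - <<'E'
from h import *
go(538,-243,270,-10.9)
K,p,R=cam("wrist"); o=bot.get_obs(); T=Ro.from_euler("xyz",o["tcp_rot"]).as_matrix()
print(K, T.T@(p-o["tool_pos"]), T.T@R)
c=cam("top")
def top(u,v,s,z): return ray(c,(95+u/6,250+v/6),z)[:2].round(1)
print("rack inner-wall top corners", [top(*q,0,42) for q in ((65,245),(668,415),(135,55),(725,213))])
print("stepped", top(590,330,0,36), top(622,250,0,24), "ends",top(637,225,0,24),top(580,362,0,36))
for q in((412,233),): print("dropper",ray(c,q,30))
E
```

```text
shift [ 0.4363 -0.1271 -0.0743] turn [-8.000e-02  1.000e-02  2.893e+01] | t 0.1 pos [ 162.5 -498.8  195.4] w 91.7
[[313.94446993   0.         284.15374626]
 [  0.         313.94446993 208.4484965 ]
 [  0.           0.           1.        ]] [  66.37543686    0.23987869 -188.59593594] [[-4.48892537e-04 -9.68311111e-01 -2.49746654e-01]
 [ 9.99999634e-01 -2.52832241e-04 -8.17116474e-04]
 [ 7.28078954e-04 -2.49746929e-01  9.68310870e-01]]
rack inner-wall top corners [array([480.1, 335.8]), array([430.6, 137.4]), array([542.6, 318. ]), array([495.8, 122. ])]
stepped [457.2 164.8] [484.  157.4] ends [492.3 152.8] [446.9 167.5]
dropper [ 611.97837876 -268.02325527   30.        ]
```

Emit:
servo_tool --deltas '[[[0.0364, -0.0106, -0.0062], [0, 0, 0]], [[0.0364, -0.0106, -0.0062], [0, 0, 0]], [[0.0364, -0.0106, -0.0062], [0, 0, 0]], [[0.0364, -0.0106, -0.0062], [0, 0, 0]], [[0.0364, -0.0106, -0.0062], [0, 0, 0]], [[0.0364, -0.0106, -0.0062], [0, 0, 0]], [[0.0364, -0.0106, -0.0062], [0, 0, 0]], [[0.0364, -0.0106, -0.0062], [0, 0, 0]], [[0.0364, -0.0106, -0.0062], [0, 0, 0]], [[0.0364, -0.0106, -0.0062], [0, 0, 0]], [[0.0364, -0.0106, -0.0062], [0, 0, 0]], [[0.0364, -0.0106, -0.0062], [0, 0, 0]], [[0, 0, 0], [0, 0, 9.7]], [[0, 0, 0], [0, 0, 9.7]], [[0, 0, 0], [0, 0, 9.5]], [[0, 0, 0], [0, 0, 0]]]' --fingers 0.26

```text
time: 2.1
tool_pos: [538.4, -242.9, 269.9]
tcp_rot: [-3.141, 0.001, -0.188]
contact_force: [0.1, 0.1, 0.1]
grip_width: 23.9
finger_force: 0.0
```

Run:
```python
from h import *
c=cam("wrist"); im=bot.capture("wrist")[:,:,::-1].copy(); cv2.imwrite("pics/w1.png",im)
go(538,-243,270,-10.9)
import pickle; pickle.dump(c,open("w1.pkl","wb"))
```

```text
shift [-0.0004  0.0001  0.0001] turn [-0.01  0.04  0.23] | t 2.15 pos [ 538.4 -242.9  270.1] w 23.9
```

View pics/w1.png

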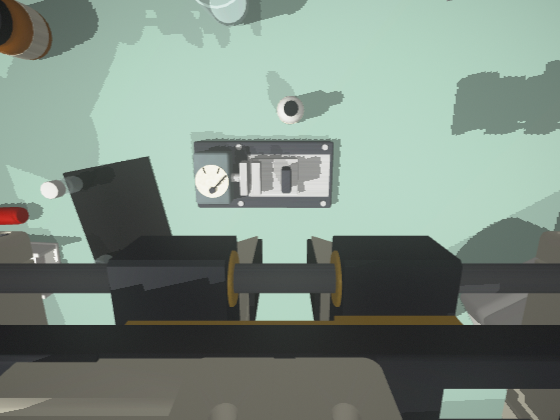

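The gauge sits square in the wrist view: base spans (194..334, 140..208), fin at (286,180). Next I'll measure it.

Run:
```python
from h import *
import pickle
c=pickle.load(open("w1.pkl","rb")); im=cv2.imread("pics/w1.png"); g=cv2.cvtColor(im,cv2.COLOR_BGR2HSV)
print("cam",c[1])
def fit(m,z,n):
    cs,_=cv2.findContours(m.astype(np.uint8),cv2.RETR_EXTERNAL,cv2.CHAIN_APPROX_NONE); k=max(cs,key=cv2.contourArea)
    P=np.array([ray(c,p[0],z)[:2] for p in k],np.float32); print(n,cv2.boundingRect(k),cv2.minAreaRect(P))
def box(m,x0,y0,x1,y1):
    o=np.zeros(m.shape,bool); o[y0:y1,x0:x1]=m[y0:y1,x0:x1]; return o
notgreen=~((g[...,0]>65)&(g[...,0]<95)&(g[...,2]>110)&(g[...,1]>25))
dark=g[...,2]<85
fit(box(dark,185,132,345,215),16,"base dark")
fit(box(dark,276,160,300,197),66,"fin")
print(g[150:200:6,286].tolist()); print(g[180,185:345:3,2].tolist())
cv2.imwrite("pics/w1c.png",cv2.resize(im[130:218,185:345],None,fx=5,fy=5,interpolation=cv2.INTER_CUBIC))
```

```text
cam [ 603.82952842 -255.83438138  458.48366606]
base dark (205, 145, 46, 28) ((586.720947265625, -175.30511474609375), (53.93608856201172, 42.852561950683594), 38.97463607788086)
fin (282, 167, 9, 3) ((554.81103515625, -248.50912475585938), (10.005901336669922, 2.498701572418213), 79.2033462524414)
[[111, 17, 107], [60, 6, 125], [45, 3, 188], [80, 11, 67], [101, 19, 107], [103, 17, 107], [108, 12, 106], [100, 14, 107], [105, 19, 108]]
[217, 216, 216, 211, 244, 243, 244, 245, 245, 245, 245, 242, 95, 244, 243, 103, 146, 214, 196, 219, 223, 107, 163, 223, 222, 151, 146, 147, 146, 146, 216, 191, 139, 107, 107, 86, 148, 147, 151, 150, 156, 155, 220, 219, 219, 219, 219, 220, 148, 123, 147, 176, 216, 217]
```

View pics/w1c.png

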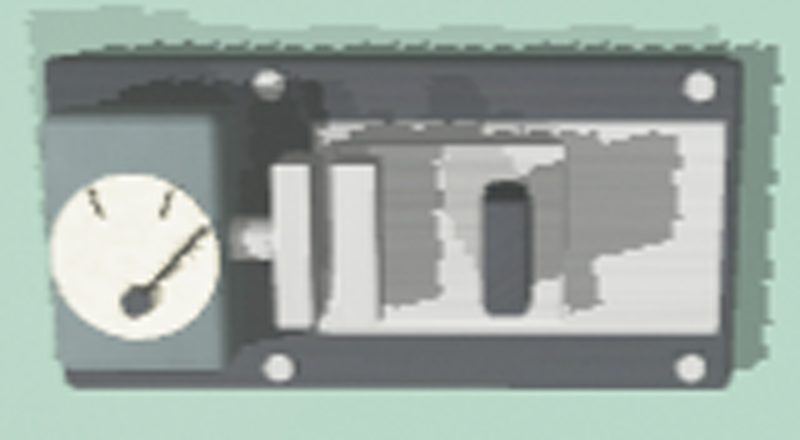

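Run:
```python
from h import *
import pickle
c=pickle.load(open("w1.pkl","rb"))
P=lambda x,y,z: ray(c,(185+(x+.5)/5-.5,130+(y+.5)/5-.5),z)[:2]
f=lambda *a: [a_.round(1).tolist() for a_ in a]
b=[P(x,y,16) for x,y in((46,60),(740,60),(730,386),(68,386))]
print("base",f(*b),f(np.mean(b,0)), np.linalg.norm(b[0]-b[1]),np.linalg.norm(b[1]-b[2]),np.linalg.norm(b[2]-b[3]))
d=b[0]-b[1]+b[3]-b[2]; yaw=np.degrees(np.arctan2(d[1],d[0]))-90
print("yaw",yaw)
R=np.array([[np.cos(np.radians(yaw)),-np.sin(np.radians(yaw))],[np.sin(np.radians(yaw)),np.cos(np.radians(yaw))]])
o=np.mean(b,0)-R@[0,10]; print("origin",o)
G=lambda p:(R.T@(p-o)).round(1)
print("fin",P(507,257,66),G(P(507,257,66)),G(P(485,200,66)),G(P(530,315,66)))
print("jaw",G(P(332,163,48)),G(P(332,323,48)),G(P(377,163,48)),"anvil face",G(P(312,163,48)),G(P(312,323,48)),"back",G(P(273,163,48)))
print("housing front",G(P(222,115,46)),G(P(222,368,46)),"dial",G(P(133,257,47)))
t=cam("top"); print("top: fin", G(ray(t,(325+477/6,225+262/6),66)[:2]))
```

```text
base [[608.2, -129.3], [572.3, -317.5], [481.0, -300.8], [517.1, -111.7]] [[544.6, -214.8]] 191.54418633635706 92.80501881762511 192.5353289803276
yaw -10.795724819073612
origin [ 542.76934836 -224.64354191]
fin [ 538.68682845 -245.45545844] [ -0.1 -21.2] [ 14.3 -15.7] [-15.  -27.1]
jaw [21.6 24.3] [-20.9  25.4] [21.6 12.6] anvil face [21.6 29.5] [-20.9  30.7] back [21.6 39.6]
housing front [33.8 52.7] [-33.8  55.7] dial [-3.3 77.7]
top: fin [ -3.7 -19. ]
```

Emit:
servo_tool --deltas '[[[0.0008, 0.0025, 0], [0, 0, 0.2]], [[0, 0, 0.05], [0, 0, 0]], [[0, 0, 0.05], [0, 0, 0]], [[0, 0, 0.05], [0, 0, 0]], [[0, 0, 0.04], [0, 0, 0]], [[0, 0, 0.02], [0, 0, 0]], [[0, 0, 0.012], [0, 0, 0]], [[0, 0, 0.012], [0, 0, 0]], [[0, 0, 0], [0, 0, 0]]]'

```text
time: 3.28
tool_pos: [538.6, -245.6, 36.1]
tcp_rot: [-3.141, 0.001, -0.193]
contact_force: [0.8, 0.3, -0.3]
grip_width: 24.2
finger_force: 0.0
```

Emit:
servo_tool --deltas '[[[0, 0, 0], [0, 0, 0]], [[0, 0, 0], [0, 0, 0]], [[0, 0, 0], [0, 0, 0]], [[0, 0, 0], [0, 0, 0]]]' --fingers 0.0

```text
time: 3.78
tool_pos: [538.9, -245.7, 36.7]
tcp_rot: [3.141, -0.0, -0.193]
contact_force: [-0.5, -0.2, -0.5]
grip_width: 0.7
finger_force: 0.0
```

The fingers shut on nothing, so I'll look.

Run:
```python
from h import *
im=bot.capture("scene")[:,:,::-1]; w=bot.capture("wrist")[:,:,::-1]; t=bot.capture("top")[:,:,::-1]
f=lambda i:cv2.resize(i,(400,300),interpolation=cv2.INTER_CUBIC)
cv2.imwrite("pics/c2.png",np.vstack([np.hstack([f(im[200:350,60:260]),f(w[120:420,80:480])]),np.hstack([f(t[200:320,310:470]),f(im)])]))
print(bot.get_obs()["grip_width"],bot.get_obs()["finger_force"])
```

```text
0.3806299799831061 0.0
```

View pics/c2.png

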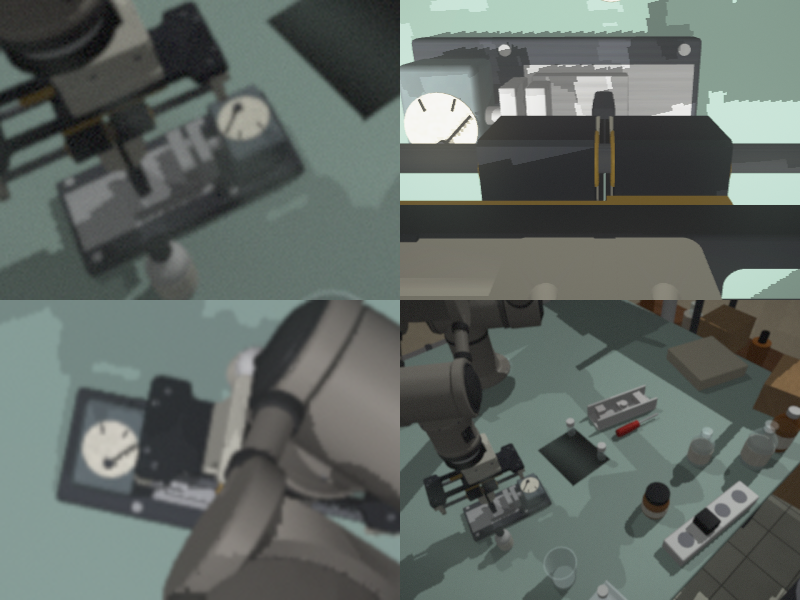

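The composite shows the shut fingers and the fin in line at about (603,110) in the wrist panel, but it doesn't show which is in front. I'll check with projected points.

Run:
```python
from h import *
im=bot.capture("scene")[:,:,::-1]; w=bot.capture("wrist")[:,:,::-1]
a=np.radians(-10.8); R=np.array([[np.cos(a),-np.sin(a)],[np.sin(a),np.cos(a)]]); o=np.array([542.8,-224.6])
W=lambda x,y,z:[*(o+R@[x,y]),z]
tcp=bot.get_obs()["tool_pos"]
def draw(img,n,x0,y0,s,sx,sy):
    c=cam(n); k=cv2.resize(img[y0:y0+sy,x0:x0+sx],None,fx=s,fy=s,interpolation=cv2.INTER_CUBIC)
    def pt(P,col):
        q=(proj(c,P)-[x0,y0]+.5)*s-.5; cv2.circle(k,tuple(int(v) for v in q),2,col,-1)
    pt(tcp,(0,0,255)); pt(tcp+[0,0,19],(0,128,255)); 
    for x in(-15,15):
        for y in(-15,-27): pt(W(x,y,66),(0,255,0)); pt(W(x,y,29),(255,255,0))
    for x in(-47.5,47.5):
        for y in(-87.5,107.5): pt(W(x,y,16),(255,0,255))
    return k
cv2.imwrite("pics/c3.png",np.hstack([draw(im,"scene",85,225,4,100,120),draw(w,"wrist",210,140,4,100,120)]))
```

```text
(no output)
```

View pics/c3.png

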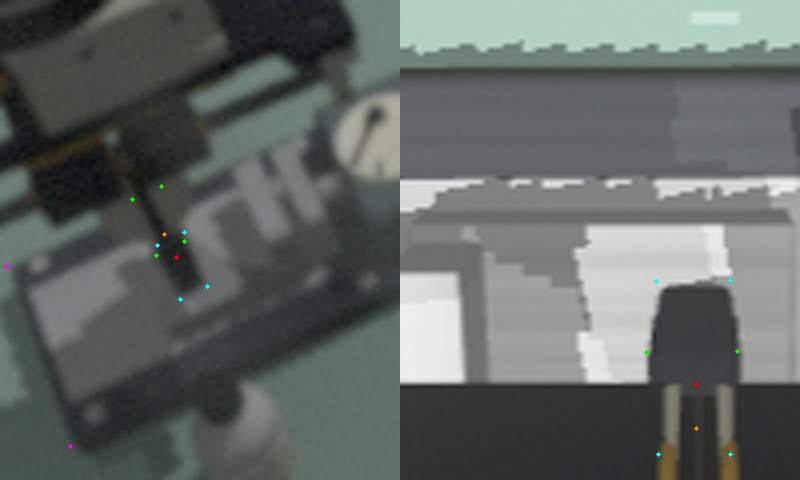

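The overlays put the fin at the TCP to within about 2 mm in both views, so the fingers straddle it even though the width reads 0. I'll test with a small pull.

Emit:
servo_tool --deltas '[[[0, 0.003, 0], [0, 0, 0]], [[0, 0.003, 0], [0, 0, 0]], [[0, 0.002, 0], [0, 0, 0]]]'

```text
time: 4.4
tool_pos: [537.2, -253.8, 36.4]
tcp_rot: [3.141, -0.0, -0.193]
contact_force: [0.4, -0.5, 0.0]
grip_width: 0.5
finger_force: 0.0
```

Run:
```python
from h import *
w=bot.capture("wrist")[:,:,::-1]; go(538.9,-245.7,36.7,-10.9); o=bot.get_obs(); print(o["contact_force"],o["finger_force"],o["moment"])
w0=cv2.imread("pics/w1.png")
im=bot.capture("scene")[:,:,::-1]
cv2.imwrite("pics/c4.png",np.hstack([cv2.resize(im[225:345,85:185],None,fx=4,fy=4,interpolation=cv2.INTER_CUBIC),cv2.resize(w[130:430,160:410],(400,480))]))
```

```text
shift [ 0.0001 -0.0085 -0.0003] turn [ 0.01 -0.01 -0.18] | t 4.45 pos [ 537.2 -254.    36.4] w 0.3
[-0.17113473  0.24036997 -0.85841861] 0.0 [0.05278407 0.0086969  0.01575334]
```

View pics/c4.png

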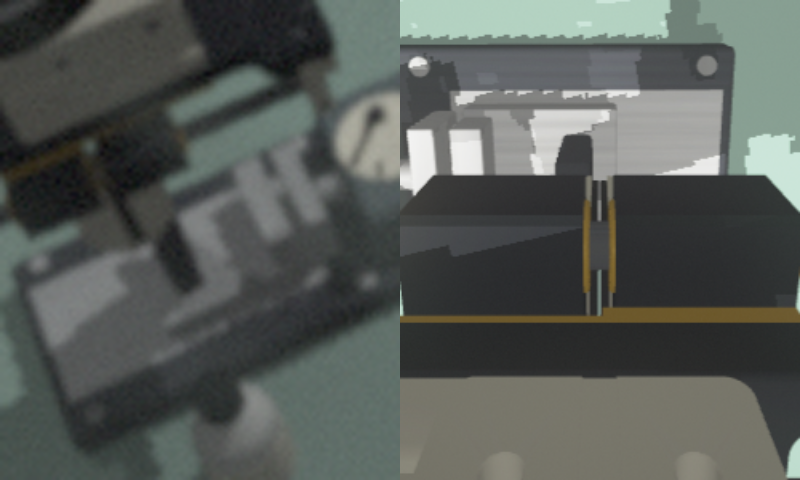

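The fingers moved 8 mm and the fin didn't, so the shut fingers are free. In the scene view they seem to sit behind the fin on its −x side, ending at about (130,240), with the fin's end face in front at (180,265). I'll probe by touch: back into line, then gently along +x.

Emit:
servo_tool --deltas '[[[0, -0.004, 0], [0, 0, 0]], [[0, -0.004, 0], [0, 0, 0]], [[0.002, 0, 0], [0, 0, 0]], [[0.002, 0, 0], [0, 0, 0]], [[0, 0, 0], [0, 0, 0]]]'

```text
time: 5.12
tool_pos: [543.0, -246.5, 36.4]
tcp_rot: [3.141, -0.0, -0.193]
contact_force: [-0.8, 0.6, -0.1]
grip_width: 0.4
finger_force: 0.0
```

Run:
```python
from h import *
import pickle
# fingertip in wrist image w1 (opening 24): profile down columns through finger gap sides, and colours
im=cv2.imread("pics/w1.png")
for u in (250,256,260,263,267,285,303,308,312,318): print(u,[im[v,u].tolist() for v in range(228,262,4)])
```

```text
250 [[201, 216, 186], [200, 216, 185], [200, 216, 185], [105, 116, 116], [104, 115, 115], [103, 115, 114], [104, 114, 114], [102, 114, 114], [102, 113, 113]]
256 [[200, 216, 186], [200, 216, 184], [126, 139, 132], [105, 116, 116], [87, 96, 94], [51, 55, 50], [52, 55, 50], [49, 54, 49], [49, 53, 48]]
260 [[200, 216, 185], [200, 216, 185], [200, 216, 185], [54, 57, 52], [53, 57, 53], [53, 56, 51], [51, 55, 49], [50, 54, 50], [51, 54, 50]]
263 [[199, 216, 185], [200, 216, 185], [200, 216, 185], [201, 216, 185], [200, 215, 184], [200, 216, 185], [200, 216, 185], [199, 215, 184], [198, 215, 184]]
267 [[201, 217, 186], [201, 216, 186], [200, 216, 185], [200, 216, 185], [200, 216, 185], [200, 216, 185], [199, 215, 184], [198, 215, 184], [200, 216, 184]]
285 [[201, 216, 185], [200, 216, 185], [200, 216, 185], [201, 216, 186], [200, 216, 185], [199, 216, 185], [199, 215, 184], [199, 216, 185], [199, 215, 183]]
303 [[201, 217, 186], [200, 216, 186], [200, 216, 185], [201, 216, 186], [200, 216, 184], [199, 215, 185], [200, 216, 186], [199, 216, 184], [199, 216, 184]]
308 [[200, 216, 186], [200, 216, 185], [200, 216, 186], [54, 58, 52], [54, 58, 51], [53, 57, 50], [51, 55, 49], [50, 53, 49], [50, 53, 48]]
312 [[200, 216, 185], [200, 216, 185], [126, 139, 131], [102, 113, 110], [74, 82, 78], [50, 54, 48], [52, 55, 49], [52, 55, 49], [51, 53, 49]]
318 [[200, 216, 185], [200, 216, 185], [200, 216, 185], [104, 115, 115], [104, 115, 115], [104, 115, 115], [102, 113, 113], [103, 115, 114], [102, 114, 114]]
```

By parallax in w1, the finger gap of 45.5 px for 23.9 mm gives a depth of about 165 mm. That puts the real tips roughly 28–30 mm above the reported TCP, so the fingers shut just above the fin. I'll confirm by touching down gently on the fin top, which is known to be at 66 mm.

Emit:
servo_tool --deltas '[[[-0.003, 0, 0.001], [0, 0, 0]], [[0, 0, 0.001], [0, 0, 0]], [[0, 0, 0], [0, 0, 0]]]'

```text
time: 5.5
tool_pos: [540.2, -246.1, 35.5]
tcp_rot: [3.141, -0.002, -0.193]
contact_force: [-1.3, -0.6, 7.5]
grip_width: 0.4
finger_force: 3.6
```

Emit:
servo_tool --deltas '[[[0, 0, 0.001], [0, 0, 0]], [[0, 0, 0.001], [0, 0, 0]], [[0, 0, 0], [0, 0, 0]]]'

```text
time: 5.88
tool_pos: [540.2, -246.2, 35.4]
tcp_rot: [3.141, -0.002, -0.193]
contact_force: [-5.4, 2.6, 19.4]
grip_width: -0.1
finger_force: 9.9
```

Contact came at a reported z of 35.5 with the real tip at 66, so the real tips are 30.5 mm above the reported TCP. I'll use that offset from here on. Back off, open, descend properly and grip.

Emit:
servo_tool --deltas '[[[-0.001, -0.0005, -0.008], [0, 0, 0]], [[0, 0, -0.004], [0, 0, 0]], [[0, 0, 0], [0, 0, 0]], [[0, 0, 0], [0, 0, 0]], [[0, 0, 0.008], [0, 0, 0]], [[0, 0, 0.008], [0, 0, 0]], [[0, 0, 0.008], [0, 0, 0]], [[0, 0, 0.008], [0, 0, 0]], [[0, 0, 0.006], [0, 0, 0]], [[0, 0, 0], [0, 0, 0]]]' --fingers 0.26

```text
time: 7.12
tool_pos: [538.6, -244.9, 5.8]
tcp_rot: [-3.141, 0.001, -0.193]
contact_force: [1.3, 0.6, 0.2]
grip_width: 24.0
finger_force: 0.0
```

Emit:
servo_tool --deltas '[[[0, 0, 0], [0, 0, 0]], [[0, 0, 0], [0, 0, 0]], [[0, 0, 0], [0, 0, 0]]]' --fingers 0.0

```text
time: 7.5
tool_pos: [539.2, -245.2, 6.8]
tcp_rot: [3.141, -0.001, -0.193]
contact_force: [1.2, 0.2, 0.4]
grip_width: 11.5
finger_force: 30.0
```

Emit:
servo_tool --deltas '[[[0, 0.003, 0], [0, 0, 0]], [[0, 0.005, 0], [0, 0, 0]], [[0, 0.006, 0], [0, 0, 0]], [[0, 0.006, 0], [0, 0, 0]], [[0, 0.006, 0], [0, 0, 0]], [[0, 0.006, 0], [0, 0, 0]], [[0, 0.003, 0], [0, 0, 0]], [[0, 0.002, 0], [0, 0, 0]], [[0, 0.001, 0], [0, 0, 0]], [[0, 0, 0], [0, 0, 0]]]'

```text
time: 8.75
tool_pos: [532.4, -280.4, 6.7]
tcp_rot: [-3.139, -0.0, -0.193]
contact_force: [4.1, 9.0, 2.2]
grip_width: 11.9
finger_force: 30.0
```

Emit:
servo_tool --deltas '[[[0, 0.001, 0], [0, 0, 0]], [[0, 0.001, 0], [0, 0, 0]], [[0, 0, 0], [0, 0, 0]]]'

```text
time: 9.12
tool_pos: [532.1, -282.2, 6.7]
tcp_rot: [-3.139, -0.0, -0.193]
contact_force: [3.2, 8.3, 4.2]
grip_width: 12.1
finger_force: 30.0
```

Emit:
servo_tool --deltas '[[[0, 0, 0], [0, 0, 0]], [[0, 0, 0], [0, 0, 0]], [[0, 0, -0.03], [0, 0, 0]], [[0, 0, -0.05], [0, 0, 0]], [[0, 0, -0.05], [0, 0, 0]], [[0, 0, -0.05], [0, 0, 0]], [[-0.0147, -0.0423, -0.006], [0, 0, 0]], [[-0.0147, -0.0423, -0.006], [0, 0, 0]], [[-0.0147, -0.0423, -0.006], [0, 0, 0]], [[-0.0147, -0.0423, -0.006], [0, 0, 0]], [[-0.0147, -0.0423, -0.006], [0, 0, 0]], [[-0.0147, -0.0423, -0.006], [0, 0, 0]], [[-0.0147, -0.0423, -0.006], [0, 0, 0]], [[-0.0147, -0.0423, -0.006], [0, 0, 0]], [[-0.0147, -0.0423, -0.006], [0, 0, 0]], [[-0.0147, -0.0423, -0.006], [0, 0, 0]], [[0, 0, 0], [0, 0, 2.7]], [[0, 0, 0], [0, 0, 0]]]' --fingers 0.26

```text
time: 11.38
tool_pos: [468.1, 159.1, 246.4]
tcp_rot: [3.141, -0.0, -0.239]
contact_force: [-0.3, 0.3, 0.6]
grip_width: 23.9
finger_force: 0.0
```

```bash
cat > rk.py <<'E'
from h import *
import pickle
c=cam("wrist"); im=bot.capture("wrist")[:,:,::-1].copy(); cv2.imwrite("pics/w2.png",im); pickle.dump(c,open("w2.pkl","wb"))
go(469,161,240,-13.7); print("cam",c[1])
g=cv2.cvtColor(im,cv2.COLOR_BGR2HSV); h,s,v=cv2.split(g)
for sx in (30,45,60):
  m=((s<sx)&(np.arange(420)[:,None]<232)&(v>90)).astype(np.uint8)*255
  n,l,st,ce=cv2.connectedComponentsWithStats(m)
  print(sx,[(st[i].tolist(),ce[i].round(0).tolist()) for i in range(1,n) if st[i][4]>300])
print(proj(c,(469,161,36)),proj(c,(457,165,36)))
E
python3 rk.py
```

```text
shift [ 0.0003 -0.0025  0.0063] turn [ 0.02 -0.   -0.03] | t 11.43 pos [468.1 158.6 246.3] w 23.7
cam [532.62328249 142.91917452 435.02226349]
30 [([492, 6, 68, 71, 3739], [526.0, 42.0]), ([329, 52, 28, 30, 577], [343.0, 66.0]), ([162, 115, 57, 11, 315], [190.0, 120.0]), ([272, 119, 45, 21, 351], [295.0, 129.0]), ([142, 139, 240, 93, 14924], [256.0, 183.0])]
45 [([0, 0, 560, 232, 107909], [260.0, 118.0]), ([492, 6, 68, 71, 3839], [526.0, 42.0])]
60 [([0, 0, 560, 232, 110714], [254.0, 120.0]), ([492, 6, 68, 71, 3839], [526.0, 42.0])]
[282.28215602 180.63499755] [281.49531894 190.28903466]
```

```bash
python3 -c "
import cv2
im=cv2.imread('pics/w2.png'); cv2.imwrite('pics/w2c.png',cv2.resize(im[130:240,180:340],None,fx=5,fy=5,interpolation=cv2.INTER_CUBIC))"
```

View pics/w2c.png

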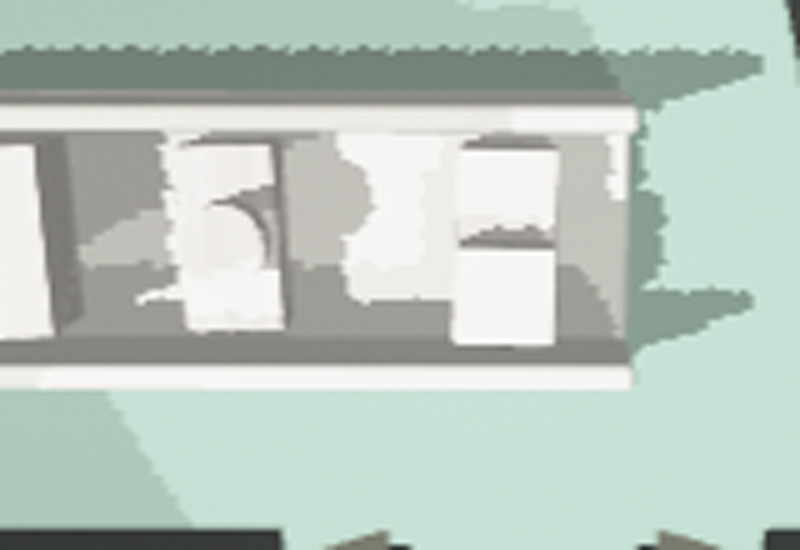

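The crop shows the stepped block square to the tool. The high half (z 36) is at cols 452–556, rows 247–345, and the low half (z 24) at cols 458–557, rows 148–233. The boss block is at (232,235).

Run:
```python
from h import *
import pickle
c=pickle.load(open("w2.pkl","rb"))
P=lambda x,y,z: ray(c,(180+(x+.5)/5-.5,130+(y+.5)/5-.5),z)[:2]
a=np.radians(-13.7); R=np.array([[np.cos(a),-np.sin(a)],[np.sin(a),np.cos(a)]])
hi=[P(x,y,36) for x,y in((452,247),(556,247),(556,345),(452,345))]; lo=[P(x,y,24) for x,y in((458,150),(557,150))]
L=lambda p:(R.T@p).round(1)
print("hi",[L(p) for p in hi],"lo",[L(p) for p in lo])
print("boss side faces", L(P(185,328,24)),L(P(283,328,24)))
print("walls",L(P(632,105,42)),L(P(630,130,42)),L(P(630,365,42)),L(P(630,388,42)))
r=np.mean(hi,0); xs=L(hi[3])[0]; ctr=np.array([ (L(hi[2])[0]+L(lo[0])[0])/2, np.mean([L(p)[1] for p in hi+lo])])
print("block centre rackframe",ctr,"world",R@ctr)
go(*(R@(ctr-[4,0])),246,-13.7)
```

```text
hi [array([419.7, 283.2]), array([419.6, 256.6]), array([393.9, 256.5]), array([393.9, 283.5])] lo [array([443.2, 281.9]), array([443.1, 256.2])]
boss side faces [395.9 355.5] [395.9 329.3]
walls [455.9 238.1] [449.8 238.5] [390.  237.5] [383.9 237.4]
block centre rackframe [418.55 269.65] world [470.50529026 162.84961417]
shift [-0.0027 -0.0046  0.0003] turn [ 0.02 -0.   -0.03] | t 11.43 pos [468.1 158.6 246.3] w 23.7
```

Emit:
servo_tool --deltas '[[[-0.0027, -0.0046, 0], [0, 0, 0]], [[0, 0, 0.05], [0, 0, 0]], [[0, 0, 0.05], [0, 0, 0]], [[0, 0, 0.05], [0, 0, 0]], [[0, 0, 0.05], [0, 0, 0]], [[0, 0, 0.025], [0, 0, 0]], [[0, 0, 0.015], [0, 0, 0]], [[0, 0, 0.015], [0, 0, 0]], [[0, 0, 0.011], [0, 0, 0]], [[0, 0, 0], [0, 0, 0]]]' --fingers 0.5

```text
time: 12.68
tool_pos: [466.4, 164.0, -20.0]
tcp_rot: [3.141, 0.001, -0.24]
contact_force: [-0.3, -0.4, 0.1]
grip_width: 46.0
finger_force: 0.0
```

Emit:
servo_tool --deltas '[[[0, 0, 0], [0, 0, 0]], [[0, 0, 0], [0, 0, 0]], [[0, 0, 0], [0, 0, 0]], [[0, 0, 0], [0, 0, 0]]]' --fingers 0.0

```text
time: 13.18
tool_pos: [467.1, 164.2, -19.1]
tcp_rot: [-3.141, -0.001, -0.24]
contact_force: [-1.3, -0.0, 3.8]
grip_width: 25.7
finger_force: 30.0
```

Emit:
servo_tool --deltas '[[[0, 0, -0.015], [0, 0, 0]], [[0, 0, -0.03], [0, 0, 0]], [[0, 0, -0.034], [0, 0, 0]], [[0.0146, 0.0245, 0], [0, 0, 0]], [[0.0146, 0.0245, 0], [0, 0, 0]], [[0.0146, 0.0245, 0], [0, 0, 0]], [[0.0146, 0.0245, 0], [0, 0, 0]], [[0.0146, 0.0245, 0], [0, 0, 0]], [[0.0148, 0.0243, 0], [0, 0, 0]], [[0, 0, 0], [0, 0, -3]], [[0, 0, 0], [0, 0, 0]]]'

```text
time: 14.55
tool_pos: [516.9, 0.3, 60.0]
tcp_rot: [3.142, -0.0, -0.189]
contact_force: [-0.8, -0.2, -1.0]
grip_width: 25.4
finger_force: 30.0
```

Emit:
servo_tool --deltas '[[[0, 0, 0.03], [0, 0, 0]], [[0, 0, 0.03], [0, 0, 0]], [[0, 0, 0.015], [0, 0, 0]], [[0, 0, 0.004], [0, 0, 0]], [[0, 0, 0], [0, 0, 0]], [[0, 0, 0], [0, 0, 0]]]'

```text
time: 15.3
tool_pos: [517.7, 0.5, -18.7]
tcp_rot: [-3.142, -0.002, -0.188]
contact_force: [-0.4, 0.7, -2.1]
grip_width: 26.2
finger_force: 30.0
```

Emit:
servo_tool --deltas '[[[0, 0, 0.001], [0, 0, 0]], [[0, 0, 0.001], [0, 0, 0]], [[0, 0, 0.001], [0, 0, 0]], [[0, 0, 0], [0, 0, 0]]]'

```text
time: 15.8
tool_pos: [517.1, 0.5, -22.1]
tcp_rot: [3.141, -0.0, -0.188]
contact_force: [-1.6, 0.5, 4.4]
grip_width: 25.5
finger_force: 30.0
```

Emit:
servo_tool --deltas '[[[0, 0, 0], [0, 0, 0]], [[0, 0, 0], [0, 0, 0]], [[0, 0, -0.02], [0, 0, 0]], [[0, 0, -0.04], [0, 0, 0]], [[0.0036, 0, 0], [0, 0, -9]], [[0, 0, 0], [0, 0, -9]], [[0, 0, 0], [0, 0, -9]], [[0, 0, 0], [0, 0, -9]], [[0, 0, 0], [0, 0, -9]], [[0, 0, 0], [0, 0, -9]], [[0, 0, 0], [0, 0, -9]], [[0, 0, 0], [0, 0, -9]], [[0, 0, 0], [0, 0, -9]], [[0, 0, 0], [0, 0, -9]], [[0, 0, 0], [0, 0, 0]]]' --fingers 0.5

```text
time: 17.68
tool_pos: [520.5, -0.1, 37.2]
tcp_rot: [-3.141, 0.0, 1.381]
contact_force: [0.2, -0.1, -0.8]
grip_width: 45.6
finger_force: 0.0
```

Run:
```python
from h import *
go(520.6,-0.2,-24,79.2)
c=cam("wrist"); im=bot.capture("wrist")[:,:,::-1].copy(); cv2.imwrite("pics/w3.png",im)
g=cv2.cvtColor(im,cv2.COLOR_BGR2HSV)
q=proj(c,(520.6,-0.2,33)); print("expected",q)
m=((g[...,2]>150)&(g[...,1]<40)).astype(np.uint8); n,l,st,ce=cv2.connectedComponentsWithStats(m)
print([(st[i].tolist(),ce[i].round(0).tolist()) for i in range(1,n) if st[i][4]>150])
Rk=Ro.from_euler("z",-10.8,degrees=True).as_matrix()
B=np.array([520.6,-0.2,0])
print([proj(c,B+Rk@np.array(p)).round(0).tolist() for p in((-25,-13,33),(-25,13,33),(1,-13,33),(1,13,33),(25,-13,21),(25,13,21))])
```

```text
shift [-0.0001  0.0002  0.0612] turn [-0.01  0.01 -0.05] | t 17.68 pos [ 5.205e+02 -1.000e-01  3.720e+01] w 45.6
expected [285.01707587 233.64632164]
[([0, 0, 560, 263, 100854], [288.0, 114.0]), ([109, 0, 102, 49, 3650], [163.0, 23.0]), ([247, 204, 76, 49, 3319], [283.0, 227.0]), ([201, 236, 36, 27, 630], [217.0, 251.0]), ([333, 236, 35, 27, 628], [351.0, 251.0]), ([41, 293, 30, 32, 763], [56.0, 308.0]), ([229, 293, 111, 27, 2727], [285.0, 307.0]), ([500, 293, 28, 32, 699], [513.0, 307.0]), ([0, 358, 402, 62, 23188], [198.0, 389.0]), ([480, 389, 28, 30, 611], [493.0, 404.0])]
[[247.0, 252.0], [246.0, 214.0], [287.0, 252.0], [287.0, 214.0], [321.0, 246.0], [322.0, 210.0]]
```

The block is within about 1 mm of where I expected (blob cols 247–323, predicted 246–322). Now regrip along its length.

Emit:
servo_tool --deltas '[[[0, 0, 0], [0, 0, 0]], [[0, 0, 0], [0, 0, 0]], [[0, 0, 0.02], [0, 0, 0]], [[0, 0, 0.02], [0, 0, 0]], [[0, 0, 0.015], [0, 0, 0]], [[0, 0, 0.006], [0, 0, 0]], [[0, 0, 0], [0, 0, 0]]]' --fingers 0.76

```text
time: 18.6
tool_pos: [520.5, -0.1, -23.8]
tcp_rot: [-3.141, 0.0, 1.383]
contact_force: [0.5, 0.4, -0.2]
grip_width: 69.9
finger_force: 0.0
```

Emit:
servo_tool --deltas '[[[0, 0, 0], [0, 0, 0]], [[0, 0, 0], [0, 0, 0]], [[0, 0, 0], [0, 0, 0]], [[0, 0, 0], [0, 0, 0]]]' --fingers 0.0

```text
time: 19.1
tool_pos: [520.9, -0.1, -23.1]
tcp_rot: [3.141, 0.0, 1.383]
contact_force: [-0.2, -0.1, 4.3]
grip_width: 49.7
finger_force: 29.9
```

Emit:
servo_tool --deltas '[[[0, 0, -0.015], [0, 0, 0]], [[0, 0, -0.03], [0, 0, 0]], [[0, 0, -0.032], [0, 0, 0]], [[-0.0296, 0.0091, 0], [0, 0, 0]], [[-0.0296, 0.0091, 0], [0, 0, 0]], [[-0.0296, 0.0091, 0], [0, 0, 0]], [[-0.0296, 0.0091, 0], [0, 0, 0]], [[-0.0296, 0.0091, 0], [0, 0, 0]], [[-0.0296, 0.0091, 0], [0, 0, 0]], [[-0.0294, 0.0089, 0], [0, 0, 0]], [[0, 0, 0], [0, 0, 0]], [[0, 0, 0], [0, 0, 0]]]'

```text
time: 20.6
tool_pos: [543.9, -214.8, 53.7]
tcp_rot: [-3.141, -0.0, 1.383]
contact_force: [-0.0, 0.3, 0.1]
grip_width: 49.8
finger_force: 29.9
```

Run:
```python
from h import *
go(544.6,-215.3,54,79.2)
c=cam("wrist"); im=bot.capture("wrist")[:,:,::-1].copy(); cv2.imwrite("pics/w4.png",im)
a=np.radians(-10.8); R=np.array([[np.cos(a),-np.sin(a)],[np.sin(a),np.cos(a)]]); o=np.array([542.8,-224.6])
W=lambda x,y,z:[*(o+R@[x,y]),z]
for n,p in dict(anvL=(-22,30,48),anvR=(22,30,48),anvbackL=(-22,42,48),anvbackR=(22,42,48),housL=(-35,53,46),housR=(35,53,46)).items(): print(n,proj(c,W(*p)).round(1))
g=cv2.cvtColor(im,cv2.COLOR_BGR2GRAY)
q=proj(c,W(0,36,48)).astype(int); print("row profile across plate"); print(q,g[q[1],q[0]-75:q[0]+76:3].tolist())
print("col",[(v,g[v,q[0]+10]) for v in range(q[1]-30,q[1]+25,3)])
```

```text
shift [-0.0004  0.0008 -0.0003] turn [-0.03 -0.02  0.02] | t 20.6 pos [ 543.9 -214.8   53.7] w 49.8
anvL [251.3 202.8]
anvR [320.5 202.8]
anvbackL [250.8 184.1]
anvbackR [321.1 184.2]
housL [229.9 166.2]
housR [342.  166.2]
row profile across plate
[285 193] [182, 182, 182, 182, 95, 91, 91, 93, 91, 88, 91, 90, 193, 190, 161, 165, 165, 166, 165, 165, 166, 167, 167, 167, 166, 168, 167, 168, 167, 167, 169, 168, 168, 169, 168, 168, 168, 167, 104, 59, 59, 60, 60, 79, 78, 77, 76, 158, 158, 157, 158]
col [(163, np.uint8(73)), (166, np.uint8(65)), (169, np.uint8(65)), (172, np.uint8(64)), (175, np.uint8(62)), (178, np.uint8(63)), (181, np.uint8(93)), (184, np.uint8(145)), (187, np.uint8(174)), (190, np.uint8(170)), (193, np.uint8(167)), (196, np.uint8(169)), (199, np.uint8(168)), (202, np.uint8(99)), (205, np.uint8(106)), (208, np.uint8(131)), (211, np.uint8(131)), (214, np.uint8(130)), (217, np.uint8(131))]
```

Pose check: the anvil plate edges are at cols 252–322 and rows 183–201, predicted 251–321 and 184–203. The estimate is good to about 1 mm, so I'll lower.

Emit:
servo_tool --deltas '[[[0, 0.0007, 0.01], [0, 0, 0]], [[0, 0, 0.02], [0, 0, 0]], [[0, 0, 0.015], [0, 0, 0]], [[0, 0, 0.01], [0, 0, 0]], [[0, 0, 0.005], [0, 0, 0]], [[0, 0, 0.001], [0, 0, 0]], [[0, 0, 0], [0, 0, 0]]]'

```text
time: 21.52
tool_pos: [545.2, -215.6, -7.2]
tcp_rot: [3.141, 0.0, 1.383]
contact_force: [0.3, 0.0, -1.0]
grip_width: 50.2
finger_force: 29.9
```

Emit:
servo_tool --deltas '[[[0, 0, 0.001], [0, 0, 0]], [[0, 0, 0.001], [0, 0, 0]], [[0, 0, 0], [0, 0, 0]]]'

```text
time: 21.9
tool_pos: [544.9, -215.5, -9.5]
tcp_rot: [3.142, 0.0, 1.383]
contact_force: [0.3, 0.4, -0.8]
grip_width: 49.9
finger_force: 29.9
```

Emit:
servo_tool --deltas '[[[0, 0, 0.001], [0, 0, 0]], [[0, 0, 0.0005], [0, 0, 0]], [[0, 0, 0], [0, 0, 0]]]'

```text
time: 22.28
tool_pos: [545.0, -215.5, -10.1]
tcp_rot: [3.141, 0.0, 1.383]
contact_force: [-2.2, -0.3, 7.3]
grip_width: 50.0
finger_force: 29.9
```

Emit:
servo_tool --deltas '[[[0, 0, 0], [0, 0, 0]], [[0, 0, 0], [0, 0, 0]], [[0, 0, -0.01], [0, 0, 0]], [[0, 0, -0.025], [0, 0, 0]], [[0, 0, -0.04], [0, 0, 0]], [[0, 0, -0.04], [0, 0, 0]], [[0, 0, 0], [0, 0, 9]], [[0, 0, 0], [0, 0, 9]], [[0, 0, 0], [0, 0, 9]], [[0, 0, 0], [0, 0, 9]], [[0, 0, 0], [0, 0, 9]], [[0, 0, 0], [0, 0, 9]], [[0, 0, 0], [0, 0, 9]], [[0, 0, 0], [0, 0, 9]], [[0, 0, 0], [0, 0, 9]], [[0, 0, 0], [0, 0, 9]], [[0, 0, 0], [0, 0, 0]]]' --fingers 0.67

```text
time: 24.4
tool_pos: [545.0, -215.5, 104.5]
tcp_rot: [3.141, -0.001, -0.186]
contact_force: [-0.4, 0.2, 0.2]
grip_width: 61.6
finger_force: 0.0
```

Run:
```python
from h import *
go(532.1,-282.2,105,-10.9)
c=cam("wrist"); im=bot.capture("wrist")[:,:,::-1].copy(); cv2.imwrite("pics/w5.png",im)
a=np.radians(-10.8); R=np.array([[np.cos(a),-np.sin(a)],[np.sin(a),np.cos(a)]]); o=np.array([542.8,-224.6])
W=lambda x,y,z:[*(o+R@[x,y]),z]
for n,p in dict(hi1=(-24,9.5-13,46),hi2=(-24,9.5+13,46),lo1=(24,-3.5,34),lo2=(24,22.5,34),anv=(22,30,48),jaw=(22,-12.6,48),fin1=(0,-52.6,66),fin2=(0,-64.6,66)).items(): print(n,proj(c,W(*p)).round(1))
g=cv2.cvtColor(im,cv2.COLOR_BGR2GRAY)
for x,z in((15,34),(-5,46)):
  print(x,[(round(y,1),int(cv2.getRectSubPix(g,(1,1),tuple(map(float,proj(c,W(x,y,z)))))[0,0])) for y in np.arange(-20,45,1.5)])
```

```text
shift [-0.0003  0.0679 -0.0005] turn [ 0.02 -0.03  0.22] | t 24.4 pos [ 545.  -215.5  104.5] w 61.6
hi1 [299.2 240.1]
hi2 [268.  240.1]
lo1 [299.3 180.8]
lo2 [268.1 180.7]
anv [257.8 186.1]
jaw [311.6 186.2]
fin1 [366.  219.4]
fin2 [381.9 219.4]
15 [(np.float64(-20.0), 222), (np.float64(-18.5), 222), (np.float64(-17.0), 219), (np.float64(-15.5), 217), (np.float64(-14.0), 172), (np.float64(-12.5), 154), (np.float64(-11.0), 119), (np.float64(-9.5), 121), (np.float64(-8.0), 121), (np.float64(-6.5), 121), (np.float64(-5.0), 123), (np.float64(-3.5), 224), (np.float64(-2.0), 241), (np.float64(-0.5), 241), (np.float64(1.0), 241), (np.float64(2.5), 241), (np.float64(4.0), 241), (np.float64(5.5), 241), (np.float64(7.0), 241), (np.float64(8.5), 240), (np.float64(10.0), 240), (np.float64(11.5), 241), (np.float64(13.0), 241), (np.float64(14.5), 241), (np.float64(16.0), 241), (np.float64(17.5), 233), (np.float64(19.0), 186), (np.float64(20.5), 169), (np.float64(22.0), 126), (np.float64(23.5), 120), (np.float64(25.0), 121), (np.float64(26.5), 121), (np.float64(28.0), 119), (np.float64(29.5), 110),
[... 650 characters left out ...]
, 241), (np.float64(4.0), 242), (np.float64(5.5), 242), (np.float64(7.0), 241), (np.float64(8.5), 242), (np.float64(10.0), 242), (np.float64(11.5), 241), (np.float64(13.0), 241), (np.float64(14.5), 242), (np.float64(16.0), 241), (np.float64(17.5), 242), (np.float64(19.0), 243), (np.float64(20.5), 242), (np.float64(22.0), 185), (np.float64(23.5), 123), (np.float64(25.0), 127), (np.float64(26.5), 149), (np.float64(28.0), 132), (np.float64(29.5), 110), (np.float64(31.0), 176), (np.float64(32.5), 220), (np.float64(34.0), 219), (np.float64(35.5), 218), (np.float64(37.0), 217), (np.float64(38.5), 218), (np.float64(40.0), 184), (np.float64(41.5), 86), (np.float64(43.0), 84), (np.float64(44.5), 82)]
```

The block is seated between the jaws, at gauge y −4 to 22, with the anvil face near 30.5 and the jaw face near −13. Back to the fin.

Emit:
servo_tool --deltas '[[[0, 0.034, 0], [0, 0, 0.2]], [[0, 0.034, 0], [0, 0, 0]], [[0, 0, 0], [0, 0, 0]], [[0, 0, 0.03], [0, 0, 0]], [[0, 0, 0.03], [0, 0, 0]], [[0, 0, 0.02], [0, 0, 0]], [[0, 0, 0.01], [0, 0, 0]], [[0, 0, 0.008], [0, 0, 0]], [[0, 0, 0], [0, 0, 0]]]' --fingers 0.26

```text
time: 25.58
tool_pos: [532.2, -282.0, 6.0]
tcp_rot: [3.142, 0.0, -0.191]
contact_force: [0.1, -0.4, 0.1]
grip_width: 23.9
finger_force: 0.0
```

Emit:
servo_tool --deltas '[[[0, 0, 0], [0, 0, 0]], [[0, 0, 0], [0, 0, 0]], [[0, 0, 0], [0, 0, 0]]]' --fingers 0.0

```text
time: 25.95
tool_pos: [532.6, -282.4, 6.7]
tcp_rot: [3.141, -0.001, -0.191]
contact_force: [-0.1, 0.4, 3.4]
grip_width: 12.2
finger_force: 30.0
```

Emit:
servo_tool --deltas '[[[0, -0.002, 0], [0, 0, 0]], [[0, -0.002, 0], [0, 0, 0]], [[0, -0.002, 0], [0, 0, 0]], [[0, -0.002, 0], [0, 0, 0]], [[0, -0.001, 0], [0, 0, 0]], [[0, -0.001, 0], [0, 0, 0]], [[0, -0.001, 0], [0, 0, 0]], [[0, -0.001, 0], [0, 0, 0]], [[0, -0.001, 0], [0, 0, 0]], [[0, -0.001, 0], [0, 0, 0]], [[0, -0.001, 0], [0, 0, 0]], [[0, 0, 0], [0, 0, 0]]]'

```text
time: 27.45
tool_pos: [534.9, -270.4, 6.7]
tcp_rot: [3.138, -0.002, -0.192]
contact_force: [-4.3, -9.4, 2.4]
grip_width: 11.7
finger_force: 30.0
```

Emit:
servo_tool --deltas '[[[0, -0.001, 0], [0, 0, 0]], [[0, -0.001, 0], [0, 0, 0]], [[0, 0, 0], [0, 0, 0]]]'

```text
time: 27.82
tool_pos: [535.3, -268.4, 6.7]
tcp_rot: [3.138, -0.002, -0.192]
contact_force: [-2.7, -8.6, 2.9]
grip_width: 12.0
finger_force: 30.0
```

```bash
cat > dial.py <<'E'
from h import *
import sys
o=bot.get_obs(); a=np.radians(-10.8); R=np.array([[np.cos(a),-np.sin(a)],[np.sin(a),np.cos(a)]]); O=np.array([542.8,-224.6])
fy=(R.T@(o["tool_pos"][:2]-O))[1]; print("fin y",fy.round(2),"est jaw",(-16-fy).round(2),"F gauge y",(R.T@o["contact_force"][:2])[1].round(1))
n=sys.argv[1] if len(sys.argv)>1 else "wrist"
c=cam(n); im=bot.capture(n)[:,:,::-1].copy(); cv2.imwrite(f"pics/d_{n}_{o['time']:.1f}.png",im)
def W(x,y,z): return np.array([*(O+R@[x,y]),z])
# rectify dial: 0.25 mm per px, gauge x right, y up, plane z=47
src=np.float32([proj(c,W(x,y,47)) for x,y in((-30,105),(30,105),(30,50),(-30,50))])
H=cv2.getPerspectiveTransform(src,np.float32([(0,0),(240,0),(240,220),(0,220)]))
d=cv2.warpPerspective(im,H,(240,220),flags=cv2.INTER_CUBIC); cv2.imwrite("pics/dial.png",d)
g=cv2.cvtColor(d,cv2.COLOR_BGR2GRAY); hsv=cv2.cvtColor(d,cv2.COLOR_BGR2HSV)
_,t=cv2.threshold(cv2.GaussianBlur(g,(3,3),0),0,255,cv2.THRESH_OTSU)
cs,_=cv2.findContours(t,cv2.RETR_EXTERNAL,cv2.CHAIN_APPROX_NONE); k=max(cs,key=cv2.contourArea)
(cx,cy),r=cv2.minEnclosingCircle(cv2.convexHull(k)); print("disc px",cx,cy,r,"centre mm",-30+cx/4,105-cy/4,"r mm",r/4)
m=np.zeros_like(g); cv2.circle(m,(int(cx),int(cy)),int(r*.86),255,-1)
dk=((g<150)&(m>0)).astype(np.uint8); nn,l,st,ce=cv2.connectedComponentsWithStats(dk)
for i in range(1,nn):
    if st[i][4]<25: continue
    ys,xs=np.nonzero(l==i); p=np.stack([xs,-ys],1).astype(float); ev=np.linalg.eigh(np.cov((p-p.mean(0)).T)); v=ev[1][:,1]
    print("dark",st[i].tolist(),"mean mm",(-30+ce[i][0]/4).round(1),(105-ce[i][1]/4).round(1),"axis deg from +x",np.degrees(np.arctan2(v[1],v[0])).round(1),"len mm",(4*np.sqrt(ev[0])/4).round(1))
E
python3 dial.py
```

```text
fin y -44.43 est jaw 28.43 F gauge y -8.9
disc px 182.16087341308594 122.5 95.3045425415039 centre mm 15.540218353271484 74.375 r mm 23.826135635375977
dark [101, 41, 92, 146, 4548] mean mm 5.7 82.4 axis deg from +x 56.1 len mm [17.1 41.4]
dark [149, 140, 32, 16, 199] mean mm 11.2 68.1 axis deg from +x 160.4 len mm [1.8 9.4]
dark [143, 185, 17, 9, 27] mean mm 7.7 57.6 axis deg from +x -153.2 len mm [0.6 5.5]
dark [152, 196, 59, 8, 273] mean mm 15.0 55.3 axis deg from +x 178.6 len mm [ 1.7 13.8]
```

Emit:
servo_tool --deltas '[[[0, -0.001, 0], [0, 0, 0]], [[0, 0, 0], [0, 0, 0]]]'

```text
time: 28.12
tool_pos: [535.5, -267.5, 6.7]
tcp_rot: [3.138, -0.002, -0.192]
contact_force: [-3.2, -9.6, 2.6]
grip_width: 11.7
finger_force: 30.0
```

Emit:
servo_tool --deltas '[[[0, -0.001, 0], [0, 0, 0]], [[0, 0, 0], [0, 0, 0]]]'

```text
time: 28.38
tool_pos: [535.7, -266.5, 6.7]
tcp_rot: [3.138, -0.002, -0.192]
contact_force: [-2.7, -10.0, 3.5]
grip_width: 11.7
finger_force: 30.0
```

Emit:
servo_tool --deltas '[[[0, -0.001, 0], [0, 0, 0]], [[0, 0, 0], [0, 0, 0]]]'

```text
time: 28.62
tool_pos: [535.8, -265.6, 6.7]
tcp_rot: [3.137, -0.002, -0.192]
contact_force: [-3.0, -10.2, 1.9]
grip_width: 11.7
finger_force: 30.0
```

Emit:
servo_tool --deltas '[[[0, -0.001, 0], [0, 0, 0]], [[0, 0, 0], [0, 0, 0]]]'

```text
time: 28.88
tool_pos: [536.0, -265.0, 6.7]
tcp_rot: [3.137, -0.002, -0.192]
contact_force: [-3.2, -11.5, 1.4]
grip_width: 12.1
finger_force: 30.0
```

Emit:
servo_tool --deltas '[[[0, -0.001, 0], [0, 0, 0]], [[0, 0, 0], [0, 0, 0]]]'

```text
time: 29.12
tool_pos: [536.1, -264.3, 6.7]
tcp_rot: [3.137, -0.002, -0.192]
contact_force: [-4.1, -13.4, 2.4]
grip_width: 11.7
finger_force: 30.0
```

Emit:
servo_tool --deltas '[[[0, -0.001, 0], [0, 0, 0]], [[0, -0.001, 0], [0, 0, 0]], [[0, 0, 0], [0, 0, 0]]]'

```text
time: 29.5
tool_pos: [536.4, -262.7, 6.7]
tcp_rot: [3.136, -0.002, -0.192]
contact_force: [-4.6, -14.1, 2.2]
grip_width: 12.0
finger_force: 30.0
```

Emit:
servo_tool --deltas '[[[0, -0.0008, 0], [0, 0, 0]], [[0, 0, 0], [0, 0, 0]], [[0, 0, 0], [0, 0, 0]]]'

```text
time: 29.88
tool_pos: [536.6, -262.1, 6.7]
tcp_rot: [3.136, -0.002, -0.192]
contact_force: [-4.8, -14.0, 2.9]
grip_width: 12.2
finger_force: 30.0
```

```bash
python3 dial.py scene
```

```text
fin y -38.02 est jaw 22.02 F gauge y -14.7
disc px 103.5604019165039 108.7751693725586 91.42418670654297 centre mm -4.109899520874023 77.80620765686035 r mm 22.856046676635742
dark [144, 62, 34, 23, 530] mean mm 9.9 86.4 axis deg from +x 176.0 len mm [5.4 8.2]
dark [25, 84, 157, 99, 6566] mean mm -3.3 73.5 axis deg from +x 164.5 len mm [16.9 46.7]
```

Estimated anvil push is about 4 mm, inside the band. I'll release, rise and read the dial.

Emit:
servo_tool --deltas '[[[0, 0, 0], [0, 0, 0]], [[0, 0, 0], [0, 0, 0]], [[0, 0, -0.02], [0, 0, 0]], [[0, 0, -0.03], [0, 0, 0]], [[0, 0, -0.05], [0, 0, 0]], [[-0.02, 0, -0.05], [0, 0, 0]], [[-0.03, 0, -0.03], [0, 0, 0]], [[0, 0, 0], [0, 0, 0]]]' --fingers 0.26

```text
time: 30.92
tool_pos: [487.8, -248.2, 188.6]
tcp_rot: [3.14, -0.004, -0.191]
contact_force: [-0.4, 0.4, -0.8]
grip_width: 23.8
finger_force: 0.0
```

```bash
sed -i 's/g<150/g<int(sys.argv[2] if len(sys.argv)>2 else 150)/' dial.py; python3 dial.py wrist 170
python3 - <<'E'
from h import *
d=cv2.imread("pics/dial.png",0)
for r in range(20,205,6): print(r,''.join('#' if v<100 else '+' if v<160 else '-' if v<200 else '.' for v in d[r,::3]))
E
```

```text
fin y -33.54 est jaw 17.54 F gauge y 0.3
disc px 119.5 65.29896545410156 136.17721557617188 centre mm -0.125 88.67525863647461 r mm 34.04430389404297
dark [2, 22, 70, 103, 2442] mean mm -24.3 91.2 axis deg from +x 65.8 len mm [11.2 25.1]
dark [147, 22, 90, 145, 5497] mean mm 21.1 87.0 axis deg from +x 98.5 len mm [17.4 35.5]
dark [150, 67, 30, 13, 182] mean mm 11.1 86.8 axis deg from +x -163.2 len mm [1.9 8.4]
dark [43, 92, 126, 42, 1787] mean mm -8.2 76.4 axis deg from +x 171.1 len mm [ 7.  36.6]
dark [151, 138, 29, 18, 210] mean mm 10.9 68.4 axis deg from +x 155.4 len mm [2.3 8.6]
20 -----.-..-.-------..-...-------...........----.-..-.-----------.------------.---
26 ++-------++++--+-------+--...................-----+++++++--++++++++++---++++++++
32 -------++---+++--++----...........................--++++++++++++++++++++++++++++
38 ---------------++--..................................--+++++++++++++++++++++++++
44 --------------+--.......................................-+++++++++++++++++++++++
50 -----------++--...........................................--++++++++++++++++++++
56 ---
[... 1410 characters left out ...]
-.-+++++++++++++++++
158 ++++++++++-..................................................-++++++++++++++++++
164 ++++++++++++-..............................................--+++++++++++++++++++
170 ++++++++++++++............................................-+++++++++++++++++++++
176 +++++++++++++++-........................................-+++++++++++++++++++++++
182 +++++++++++++++++--..................................-++++++++++++++++++++++++++
188 +++++++++++++++++++++-............................--++++++++++++++++++++++++++++
194 +++++++++++++++++++++++++-....................---+++++++++++++++++++++++++++++++
200 ++++++++++++++++++++++++++++++++------++++++++++++++++++++++++++++++++++++++++++
```

The rectified dial reads clearly. The pointer is at about −11° and the marks at about +18° and −21°, so the anvil is in about 3.5 mm. That's in the band but low, so I'll regrip and nudge about 0.9 mm.

Emit:
servo_tool --deltas '[[[0.03, 0, 0.03], [0, 0, 0]], [[0.02, 0, 0.05], [0, 0, 0]], [[0, 0, 0.04], [0, 0, 0]], [[0, 0, 0.03], [0, 0, 0]], [[0, 0, 0.02], [0, 0, 0]], [[0, 0, 0.01], [0, 0, 0]], [[0, 0, 0], [0, 0, 0]]]'

```text
time: 31.85
tool_pos: [536.5, -257.3, 4.5]
tcp_rot: [-3.141, 0.002, -0.191]
contact_force: [-0.0, 1.2, 1.4]
grip_width: 24.1
finger_force: 0.0
```

Emit:
servo_tool --deltas '[[[0, 0, 0], [0, 0, 0]], [[0, 0, 0], [0, 0, 0]], [[0, 0, 0], [0, 0, 0]]]' --fingers 0.0

```text
time: 32.22
tool_pos: [536.8, -261.0, 6.3]
tcp_rot: [3.137, -0.002, -0.191]
contact_force: [-1.5, -11.9, -8.2]
grip_width: 11.6
finger_force: 30.0
```

The closing fingers shifted the jaw by about 1.1 mm, which is the nudge I wanted. I'll bring the command back in line before opening so nothing gets pushed.

Emit:
servo_tool --deltas '[[[0, 0.001, 0], [0, 0, 0]], [[0, 0.001, 0], [0, 0, 0]], [[0, 0.001, 0], [0, 0, 0]], [[0, 0, 0], [0, 0, 0]]]'

```text
time: 32.72
tool_pos: [536.7, -260.9, 6.2]
tcp_rot: [3.141, -0.001, -0.191]
contact_force: [2.3, -1.7, -5.0]
grip_width: 11.6
finger_force: 30.0
```

Unloaded. Open, rise and read the dial again.

Emit:
servo_tool --deltas '[[[0, 0, 0], [0, 0, 0]], [[0, 0, 0], [0, 0, 0]], [[0, 0, -0.02], [0, 0, 0]], [[0, 0, -0.03], [0, 0, 0]], [[0, 0, -0.05], [0, 0, 0]], [[-0.02, 0, -0.05], [0, 0, 0]], [[-0.03, 0, -0.03], [0, 0, 0]], [[0, 0, 0], [0, 0, 0]]]' --fingers 0.26

```text
time: 33.72
tool_pos: [487.1, -251.6, 189.2]
tcp_rot: [3.139, -0.005, -0.192]
contact_force: [0.3, -0.1, -0.3]
grip_width: 23.6
finger_force: 0.0
```

```bash
python3 dial.py wrist 170 | grep -v disc
python3 - <<'E'
from h import *
d=cv2.imread("pics/dial.png",0)
for r in range(62,160,6): print(r,''.join('#' if v<100 else '+' if v<160 else '-' if v<200 else '.' for v in d[r,::3]))
# block between jaws check
c=cam("wrist"); im=bot.capture("wrist")[:,:,::-1].copy(); g=cv2.cvtColor(im,cv2.COLOR_BGR2GRAY)
a=np.radians(-10.8); R=np.array([[np.cos(a),-np.sin(a)],[np.sin(a),np.cos(a)]]); o=np.array([542.8,-224.6])
q=lambda x,y,z:int(cv2.getRectSubPix(g,(1,1),tuple(map(float,proj(c,[*(o+R@[x,y]),z]))))[0,0])
for x,z in((15,34),(24,34),(-24,46)): print("x",x,[(y,q(x,y,z)) for y in range(-6,52,2)])
for y,z in((17,34),(21,34),(26,34)): print("y",y,[(x,q(x,y,z)) for x in range(18,34)])
E
```

```text
fin y -36.95 est jaw 20.95 F gauge y -0.0
dark [2, 22, 71, 104, 2434] mean mm -24.1 91.3 axis deg from +x 63.6 len mm [11.5 25.4]
dark [142, 22, 95, 145, 5481] mean mm 21.1 87.1 axis deg from +x 99.3 len mm [17.7 35.4]
dark [151, 66, 29, 15, 182] mean mm 11.3 86.8 axis deg from +x -158.7 len mm [1.8 8.3]
dark [43, 92, 129, 39, 1827] mean mm -7.9 77.7 axis deg from +x -178.4 len mm [ 7.4 37.4]
dark [150, 141, 30, 15, 176] mean mm 11.1 68.1 axis deg from +x 158.2 len mm [1.7 8.7]
62 +++-----+--.................................................-+++++++++++++++++++
68 +++++--++-..............................................-+++-.-+++++++++++++++++
74 ++++++++-..........................................-++#++--....-++++++++++++++++
80 ++++++++-..........................................---..........-+++++++++++++++
86 +++++++-........................................................-+++++++++++++++
92 +++++++..........---++-..........................................-++++++++++++++
98 ++++++-........-++#+++#+.........................................-++++++++++++++
104 +++++--.......-++++++++++
[... 1600 characters left out ...]
, 240), (22, 240), (24, 240), (26, 239), (28, 228), (30, 228), (32, 228), (34, 202), (36, 94), (38, 84), (40, 84), (42, 83), (44, 84), (46, 84), (48, 86), (50, 88)]
y 17 [(18, 241), (19, 242), (20, 242), (21, 243), (22, 242), (23, 240), (24, 231), (25, 143), (26, 125), (27, 125), (28, 182), (29, 137), (30, 100), (31, 96), (32, 96), (33, 96)]
y 21 [(18, 242), (19, 242), (20, 242), (21, 243), (22, 242), (23, 241), (24, 232), (25, 144), (26, 124), (27, 181), (28, 196), (29, 138), (30, 101), (31, 96), (32, 96), (33, 96)]
y 26 [(18, 176), (19, 177), (20, 179), (21, 180), (22, 177), (23, 175), (24, 171), (25, 137), (26, 182), (27, 186), (28, 152), (29, 104), (30, 80), (31, 76), (32, 76), (33, 85)]
```

The pointer now lies straight along +x, midway between the marks (rows 73 and 148). The block fills gauge y of about 9–35 and its end is at x of about 25, so it is square and centred. The arm is clear.

```bash
python3 -c "
from plant import bot
print(bot.close_job())"
```

```text
the job is handed in; nothing more can be done
None
```

I handed the job in with the stepped block clamped square and centred on the caliper, the dial pointer midway between its marks (anvil in about 4.5 mm) and the arm clear, after about 34 s; my moves kept clear of the other objects, but I took no final picture to check them.

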